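# Lock the battery cover of the puja lamp with the slot key

### The job

Lock the battery cover of the electric puja lamp: take the orange-handled slot key out of its white stand, work its blade gently and fully down into the slot of the steel stud (the stud floats loosely, so feel for the slot), and turn the stud clockwise with the key until it stops. Then stand the key upright and fully home in its stand again. Never push or wrench hard on the stud, keep the fingers off the lamp, and leave the diyas, the kumkum box and the lighter alone.

Things in the scene. Friction and masses are not known exactly. Their poses are not given: they have to be found in the camera images.
- lamp: Fixed dark wooden battery box 100 (x) x 170 (y) x 30 mm high with a brass diya and amber electric flame on its +y half (centre at y +47 mm, top 80 mm up) and the white battery cover on its -y half. Origin: centre of the underside; x and y along the edges, z up.
- lock (a point): Nominal centre of the stud's top face, fixed at (0, -42, 48) mm in the lamp's frame, axes as the lamp's. The stud is a 40 mm steel disc with a straight slot 3.4 mm wide, 6 mm deep, open-ended, through its centre. The stud FLOATS: its real centre is up to 7 mm from this point along the lamp's x and, independently, y (not measured); some 5 N of friction holds it there.
- collar (a point): Centre of the rim of the fixed black collar round the stud (60 mm inside, 68 mm outside), 6 mm below lock. The stud is sprung: pushed, it sinks up to 2.5 mm (1.5 N at first, 1.6 N more per mm), then hits a hard stop. A blade slid across it under 3 to 4 N drops into the slot; the force then falls. Over 25 N in all between key and lamp (a twist of about 0.25 N m) breaks it.
- stud (a joint): Turn of the stud about the vertical, rad: 0 unlocked, slot along the lamp's x; grows clockwise seen from above (slot direction = lamp yaw minus this value) to a hard stop at 1.57, locked, slot along the lamp's y, pointing to the green mark. Starts at 0.1 to 0.35. It stays where it is left; turning takes about 0.08 N m.
- key: Loose slot key, 50 g: a flat steel blade 24 mm wide (along x) x 2 mm thick (along y), reaching 22 mm below an orange plastic handle 30 (x) x 14 (y) x 42 mm high. Origin: centre of the blade's lower edge; z up through the handle, whose top is at 64 mm. Starts standing in its stand, its x axis along the stand's x.
- key_grip (a point): Point in the key's handle, 46 mm above the blade's lower edge, a good height to grip: across the 14 mm, fingers closing along the key's y.
- key_stand: Fixed white ceramic block 50 (x) x 60 (y) x 30 mm high with a slot in its top. Origin: centre of the underside.
- stand_top (a point): Centre of the slot's mouth in the stand's top face, 30 mm up. The slot is 31 mm along x, 8 mm along y, 26 mm deep. The key fully home has its handle resting on the top face and its blade's lower edge 22 mm below this point.
- diya_a: Loose green glazed clay lamp bowl, 66 mm across, 24 mm high; origin under its centre. Bystander.
- diya_b: As diya_a, a second one. Bystander.
- kumkum_box: Loose round steel box with a screw-top lid, 64 mm across, 52 mm high; origin under its centre. Bystander.
- lighter: Loose red press-button lighter lying on its side, 82 x 24 x 14 mm; origin at the centre of its butt end, z along its length. Bystander.
Things that resemble listed ones, but are neither listed nor needed, are in the scene too. Of the things like the key, leave any that is blue or green; of the rest the larger one is meant.

How it is judged:
By the outcome, as a careful person would: the job done as asked, in the order asked, and still so for the second after the job is handed in, with the robot touching nothing.
It also fails if it takes over 72 s, if anything falls off the work surface, if the arm or the gripper's body presses on something with over 40 N, if the wrist force passes 120 N, or if a joint passes its speed limit or range.

### The arm

A 6-joint arm with a two-finger parallel gripper is mounted at the origin on the work surface. World frame = base frame: x ahead of the robot, y to its left, z up, the work surface at z = 0. Lengths are in mm, angles in rad, forces in N, time in s.
With the tool pointing down it reaches from about 325 to 875 mm from the base axis. Payload 4.4 kg.
Tool frame: the origin (TCP) lies on the centre line of the jaws, within the pads' length; the fingertips stand ahead of it and the grasp point (between the pads) lies 6 mm ahead of it (ctrl.tcp_to_tips is the z of the fingertips in the tool frame, in mm); z points along the fingers, y is the line along which they close (so a half turn about z gives the same grasp; the last joint's range is limited). The gripper opens to 85 mm and grips with 20 to 120 N. Pads are 22 mm wide; open, the fingers measure 114 mm over their backs; the gripper's body (76 mm by 85 mm) begins 54 mm behind the grasp point. The pads swing forward as they close: fully open they stand 13 mm farther back than shut.
Start: joints at [-1.46, 0.207, 1.542, -0, 1.393, -0.15], TCP at [148.809, -555.413, 256.282] pointing down, gripper open.
Joint ranges: [-2.73, 2.73], [-0.86, 2.22], [0.23, 2.46], [-1.11, 4.25], [0.08, 2.63], [-2.82, 2.82]. Speed limits (rad/s): [2.79, 2.79, 3.14, 3.14, 3.14, 3.14].

### API

Orientations are given as a 3x3 rotation matrix whose columns are the frame's x, y, z axes.
In Python, from plant import ctrl, sensors, optics gives the robot as it stands. Calls block until the motion is done:
- ctrl.move_ptp(position, orientation): joint-space move of the TCP to a pose.
- ctrl.move_l(position, rot=None, vel=150, threshold=None): straight line of the TCP; rot=None keeps the orientation; vel is the mean speed in mm/s. With threshold (N) it stops when the force on the tool has changed by that much, and returns True; else False.
- ctrl.set_joints(angles): joint-space move.
- ctrl.gripper_to(opening, force=None): finger opening in mm; force is the grip in N (None keeps the last); returns when the fingers have stopped.
- ctrl.hold(seconds).
- ctrl.solve_ik(position, orientation): joint angles nearest the present ones, or None.
- sensors.read_state(): the state.
- optics.grab_frame(name): name is "side" or "top"; returns (picture, depth): 480x640x3 uint8, red, green, blue; 480x640 float32, mm along the optical axis (not along the pixel's ray), 0 where there is no reading.
- optics.camera_params(name): a dict with "mtx" (3x3 intrinsics, pixels), "k1" (the pictures are not rectified: a ray, as slopes to the right and down, at radius r is drawn at 1 + k1 r^2 times it, then the intrinsics apply), "R" (3x3) and "t" (3): a world point X has camera coordinates R X + t. Camera axes: x right, y down, z forward; pixel columns grow to the right and rows downward; lengths in mm; the calibration is good to about 2 mm. A picture is of the moment at which its call begins. camera_params takes no time and is no camera call.
A pose or a line that the arm cannot do raises ctrl.MotionError and nothing moves.
- ctrl.finish_job(): hands the job in; it is judged then, once.
The state is a dict: "t": time; "q": joint angles; "qvel": joint speeds; "tau": joint torques, N m; "eef_pos": TCP position; "eef_rot": TCP orientation; "force": force on the tool from outside, world axes, zero at the start; "wrist_torque": the same for the moment, N m; "grip_width": finger opening in mm; "grasp_force": force on a finger pad.
Only numpy, scipy, OpenCV 4.12 (cv2) and the standard library are available. Lean on these libraries where they do the work, as an engineer would, in place of code of your own. Each camera call takes 0.05 s, during which the arm holds its last target. There are 200 camera calls.

## Working session

There is one attempt and no reset: what is moved stays moved. The work goes in short steps, each a Python script; the robot and the scene stay as the last script left them, time stands still between calls to the robot, and variables do not carry over. Pictures are saved under pics/ and viewed, at most 10 in all, crops included, and the job is handed in when it is done.

```bash
mkdir -p pics; ls
python3 - <<'E'
from plant import ctrl,sensors,optics
import cv2,numpy as np
for n in("side","top"):
    im,d=optics.grab_frame(n); cv2.imwrite(f"pics/{n}0.png",im[:,:,::-1]); np.save(f"{n}0.npy",d)
    p=optics.camera_params(n); print(n,p)
print(ctrl.tcp_to_tips,sensors.read_state())
E
```

```text
pics
side {'mtx': array([[485.92618334,   0.        , 318.92342669],
       [  0.        , 485.92618334, 226.95162   ],
       [  0.        ,   0.        ,   1.        ]]), 'k1': -0.04173092351402841, 'R': array([[ 0.71324265, -0.70081605, -0.01190773],
       [-0.55053807, -0.54962358, -0.62834844],
       [ 0.4338119 ,  0.45472057, -0.77784089]]), 't': array([-423.26387867,  326.81601565,  503.16564024])}
top {'mtx': array([[538.3470592 ,   0.        , 324.81763704],
       [  0.        , 538.3470592 , 247.95655774],
       [  0.        ,   0.        ,   1.        ]]), 'k1': -0.08873047510439121, 'R': array([[ 0.01232654, -0.99971048,  0.02066422],
       [-0.99802273, -0.01357428, -0.06137069],
       [ 0.06163342, -0.01986687, -0.99790111]]), 't': array([-38.06192622, 541.06407219, 912.69726526])}
25.0 {'t': 0.1, 'q': array([-1.45948901e+00,  2.07338012e-01,  1.54285478e+00, -2.27323019e-05,
        1.39349158e+00, -1.50522065e-01]), 'qvel': array([-0.00216024, -0.00133412, -0.00366765,  0.00062344, -0.00091938,
        0.00077851]), 'tau': array([-8.71275752e-04, -3.84094548e+01, -2.92549574e+01, -1.67437097e-04,
        4.85731900e-03, -1.68947258e-05]), 'eef_pos': array([ 148.73519785, -554.75887506,  255.21926714]), 'eef_rot': array([[ 9.65917056e-01,  2.58851648e-01, -2.54580421e-04],
       [ 2.58851609e-01, -9.65914869e-01,  2.07628762e-03],
       [ 2.91547458e-04, -2.07142017e-03, -9.99997812e-01]]), 'force': array([0.1900734 , 0.19386325, 0.49928979]), 'wrist_torque': array([-0.01586943,  0.10881935,  0.01496334]), 'grasp_force': 0.0, 'grip_width': 85.79192033505322}
```

View pics/top0.png

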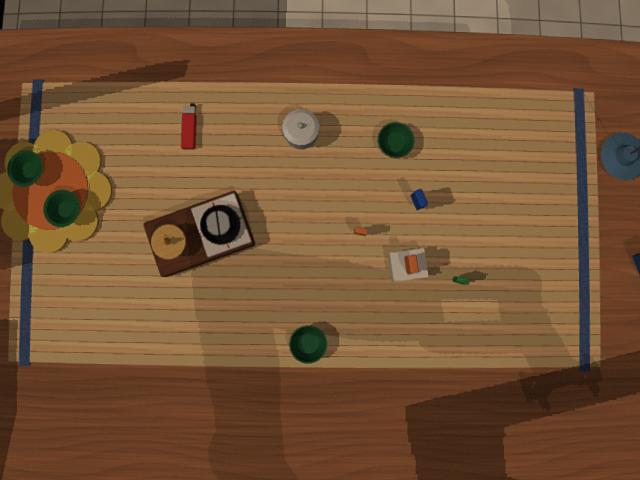

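View pics/side0.png

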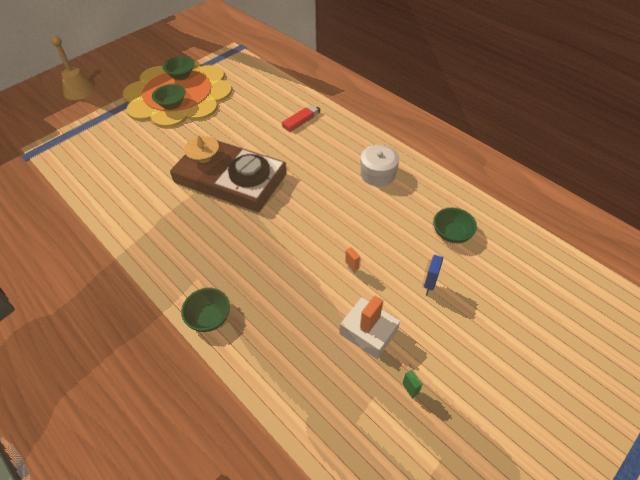

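The top view shows these candidates for the key:
- Large orange one in the white stand, at (413,263).
- Small orange decoy at (360,231).
- Blue one at (419,199).
- Green one at (461,280).

I choose the orange one in the stand. The lamp is at (200,235), with its stud at about (219,224). Next I'll measure these and check one close crop.

```bash
cat > h.py <<'E'
import numpy as np,cv2
from plant import ctrl,sensors,optics
def rays(n,uv):
    p=optics.camera_params(n);K=p["mtx"];k=p["k1"]
    d=(np.asarray(uv,float).reshape(-1,2)-K[:2,2])/[K[0,0],K[1,1]]; x=d.copy()
    for _ in range(10): x=d/(1+k*(x**2).sum(1,keepdims=True))
    R=p["R"];return -R.T@p["t"],np.c_[x,np.ones(len(x))],R
def plane(n,uv,z):
    o,x,R=rays(n,uv); w=x@R; return (o+w*((z-o[2])/w[:,2])[:,None])[:,:2]
def cloud(n,d):
    v,u=np.mgrid[:480,:640]; o,x,R=rays(n,np.c_[u.ravel(),v.ravel()])
    return ((x*d.reshape(-1,1))@R+o).reshape(480,640,3)
def project(n,P):
    p=optics.camera_params(n); c=np.atleast_2d(P)@p["R"].T+p["t"]; x=c[:,:2]/c[:,2:]
    x=x*(1+p["k1"]*(x**2).sum(1,keepdims=True)); return x*[p["mtx"][0,0],p["mtx"][1,1]]+p["mtx"][:2,2]
E
cat > m.py <<'E'
from h import *
im=cv2.imread("pics/top0.png"); W=cloud("top",np.load("top0.npy"))
hsv=cv2.cvtColor(im,cv2.COLOR_BGR2HSV)
def rect(name,roi,zlo,zhi,z=None,m0=None):
    x0,y0,x1,y1=roi; m=np.zeros((480,640),bool); s=np.s_[y0:y1,x0:x1]
    m[s]=(W[s][...,2]>zlo)&(W[s][...,2]<zhi) if m0 is None else m0[s]
    m=m.astype(np.uint8)
    c=max(cv2.findContours(m,cv2.RETR_EXTERNAL,cv2.CHAIN_APPROX_NONE)[0],key=cv2.contourArea)
    P=plane("top",c.reshape(-1,2),z); r=cv2.minAreaRect(P.astype(np.float32)); print(name,r,np.median(W[m>0],0))
rect("lamp",(135,180,265,285),20,90,30)
rect("stand",(380,240,436,290),18,100,30)
rect("key",(380,240,440,290),55,100,72)
org=(hsv[...,0]<14)&(hsv[...,1]>150)&(hsv[...,2]>120)
rect("keycol",(402,248,425,280),0,0,72,org)
rect("small",(350,222,372,240),0,0,30,org)
white=(hsv[...,1]<60)&(hsv[...,2]>110)
rect("standw",(380,240,436,290),0,0,30,white)
a=cv2.resize(im[170:300,130:270],None,fx=4,fy=4,interpolation=2)
b=cv2.resize(im[185:295,345:475],None,fx=4,fy=4,interpolation=2)
s=cv2.imread("pics/side0.png");c=cv2.resize(s[130:220,160:300],None,fx=2,fy=2); e=cv2.resize(s[230:400,320:460],None,fx=2,fy=2)
C=np.zeros((600,800,3),np.uint8); a=a[:300*2,:400*1+160]
a=cv2.resize(im[175:285,135:265],(400,338),interpolation=2);b=cv2.resize(b,(400,338))
C[:338,:400]=a;C[:338,400:]=b;C[340:520,:280]=c;C[340:600,400:680]=e[:260]
cv2.imwrite("pics/crop0.png",C)
E
python3 m.py
```

```text
lamp ((562.7937622070312, 185.63255310058594), (99.92195892333984, 170.79701232910156), 20.855960845947266) [561.77150471 185.5314337   31.62072796]
stand ((515.0921020507812, -173.27691650390625), (50.01545333862305, 62.33432388305664), 8.664655685424805) [ 514.83575815 -169.17102826   30.5448146 ]
key ((514.9185791015625, -172.45301818847656), (29.738325119018555, 16.996641159057617), 8.367815971374512) [ 515.46182055 -172.60840845   71.27208369]
keycol ((514.336181640625, -173.64254760742188), (27.8754940032959, 12.72497844696045), 9.70977783203125) [ 513.9162472  -174.07663773   71.67911738]
small ((571.7028198242188, -91.82962799072266), (20.81722068786621, 10.111004829406738), 79.5028076171875) [570.65492341 -90.66366332  46.00291384]
standw ((514.2861938476562, -173.02423095703125), (47.33029556274414, 61.405826568603516), 8.314577102661133) [ 508.06041292 -161.44476266   29.87772335]
```

View pics/crop0.png

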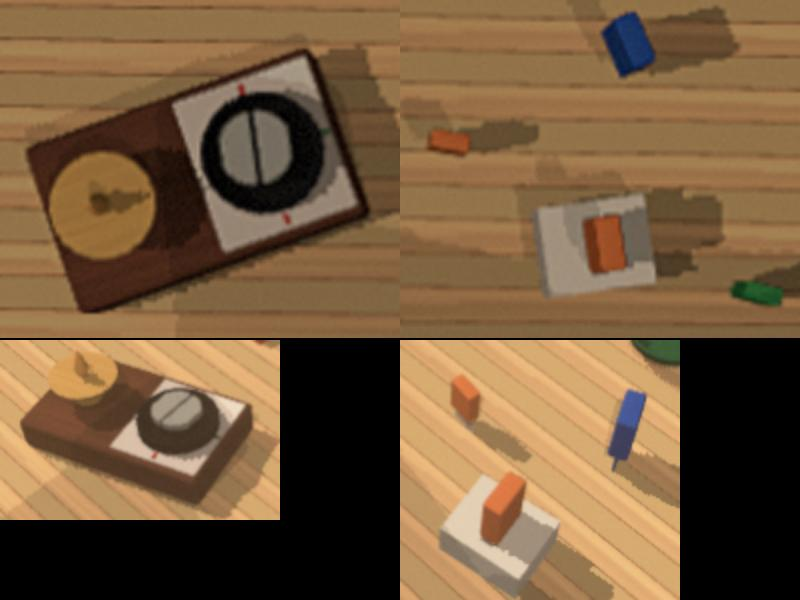

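The key is confirmed: the orange handle sits in the white stand at about (514.6, -173.2) with a yaw of about 8.5°. The stud's slot is visible, and it's off-centre toward the brass. Next I'll measure the stud and pick the wrist branch.

```bash
cat >> h.py <<'E'
def rot(a,s=1):
    y=s*np.array([-np.sin(a),np.cos(a),0]); z=np.array([0,0,-1.]); return np.c_[np.cross(y,z),y,z]
E
cat > stud.py <<'E'
from h import *
def stud(n,im,c0):
    h=cv2.cvtColor(im,cv2.COLOR_BGR2HSV).astype(int); uv=project(n,[*c0,48])[0]
    v,u=np.mgrid[:480,:640]; P=plane(n,np.c_[u.ravel(),v.ravel()],48.).reshape(480,640,2)
    r=np.hypot(*(P-c0).transpose(2,0,1)); g=((r<28)&(h[...,2]>85)&(h[...,1]<80)).astype(np.uint8)
    nc,lab,st,_=cv2.connectedComponentsWithStats(g)
    keep=np.isin(lab,[i for i in range(1,nc) if st[i,4]>40]); hull=cv2.convexHull(np.argwhere(keep)[:,::-1].astype(np.int32))
    Q=plane(n,hull.reshape(-1,2),48.); e=cv2.minEnclosingCircle(Q.astype(np.float32))
    f=np.zeros((480,640),np.uint8); cv2.fillConvexPoly(f,hull,1); f=cv2.erode(f,np.ones((3,3),np.uint8))
    V=h[...,2]; p=P[f>0]; w=np.clip(np.median(V[keep])*.85-V[f>0],0,None).astype(float)
    m=(p*w[:,None]).sum(0)/w.sum(); C=((p-m)*w[:,None]).T@(p-m)/w.sum(); l,E=np.linalg.eigh(C)
    d=E[:,1]*np.sign(E[0,1]); print(n,"circle",e,"slotmean",m,"yaw",np.arctan2(d[1],d[0]),"sd",np.sqrt(l),"npx",keep.sum())
if __name__=="__main__":
    for n in("top","side"): stud(n,cv2.imread(f"pics/{n}0.png"),np.array([577.8,146.4]))
E
python3 stud.py
python3 - <<'E'
from h import *
for s in(1,-1):
    for p,a in(((514.6,-173.2,60),.148),((577.8,146.4,100),.15),((577.8,146.4,100),-1.3)):
        q=ctrl.solve_ik(list(p),rot(a,s)); print(s,a,None if q is None else np.round(q,2))
E
```

```text
top circle ((579.6690063476562, 149.66822814941406), 19.972660064697266) slotmean [579.98332092 149.75599232] yaw 0.1573795959142467 sd [0.96005163 9.98395811] npx 372
side circle ((577.7930297851562, 148.1429443359375), 26.366636276245117) slotmean [580.03099606 154.51886092] yaw 1.0350980418951485 sd [10.48099492 15.28396014] npx 446
1 0.148 [-0.48  0.38  1.77 -0.    0.99 -2.2 ]
1 0.15 [ 0.1   0.42  1.62 -0.    1.11 -1.62]
1 -1.3 [ 0.1   0.42  1.62 -0.    1.11 -0.17]
-1 0.148 [-0.48  0.38  1.77 -0.    0.99  0.94]
-1 0.15 [ 0.1   0.42  1.62 -0.    1.11  1.52]
-1 -1.3 None
```

Run:
```python
from h import *
R=rot(.148)
ctrl.gripper_to(45,60)
ctrl.move_ptp([514.6,-173.2,150],R)
ctrl.move_l([514.6,-173.2,60],vel=90)
s=sensors.read_state();print(s["t"],s["eef_pos"],s["force"])
im,d=optics.grab_frame("side"); cv2.imwrite("pics/s1.png",cv2.resize(im[200:420,260:500,::-1],None,fx=2,fy=2))
ctrl.gripper_to(0,60)
s=sensors.read_state();print(s["t"],s["eef_pos"],s["force"],s["grip_width"],s["grasp_force"],s["wrist_torque"])
```

```text
3.675 [ 515.24702398 -173.53397445   60.69316611] [0.01812764 0.23620962 0.48094104]
4.1 [ 515.06484204 -173.44609773   60.64525725] [-0.18269334  0.36049848  2.92898122] 13.312679641255219 58.44188690185547 [0.03423595 0.03984916 0.06736067]
```

View pics/s1.png

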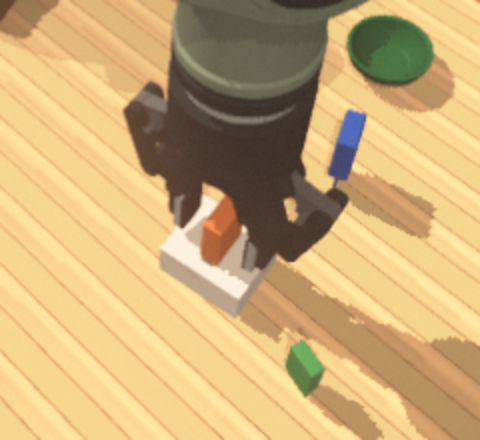

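Grasp is good: width 13.3 mm and grip 58 N, with the key between the fingers and the neighbours clear. I'll lift it and feel for the stud beside the slot.

```bash
cat >> h.py <<'E'
def F(n=4):
    a=[]
    for _ in range(n): ctrl.hold(.02); s=sensors.read_state(); a.append(np.r_[s["force"],s["wrist_torque"],s["eef_pos"]])
    return np.mean(a,0)
YAW=.157; C=np.array([579.8,149.7]); YP=np.array([-np.sin(YAW),np.cos(YAW)])
def P(off,edge,yaw=YAW): return [*(C+off*YP),edge+52.65]
E
python3 - <<'E'
from h import *
ctrl.move_l([515,-173.4,150],vel=100)
ctrl.move_ptp(P(-5,95),rot(YAW)); ctrl.move_l(P(-5,53),vel=60)
b=F(10); np.save("base.npy",b); print(np.round(b,2))
z=53
while z>43:
    z-=.5; ctrl.move_l(P(-5,z),vel=15); f=F(3); 
    if abs(f[2]-b[2])>.6: print(z,np.round(f-b,2)[:6],f[6:])
    if f[2]-b[2]>3: break
s=sensors.read_state();print(s["t"],s["grip_width"])
im,d=optics.grab_frame("side"); cv2.imwrite("pics/s2.png",cv2.resize(im[100:230,160:320,::-1],None,fx=4,fy=4))
E
```

```text
[ 2.0000e-01  1.0000e-02 -5.1000e-01  0.0000e+00 -1.0000e-02 -2.0000e-02
  5.8107e+02  1.4489e+02  1.0622e+02]
47.5 [-1.44  0.02  2.42 -0.04  0.12  0.03] [580.68216351 144.76418898 100.43012073]
47.0 [-1.58  0.16  2.91 -0.06  0.17  0.04] [580.69519661 144.75610992  99.85648109]
46.5 [-1.39 -0.43  3.83 -0.05  0.19  0.02] [580.70218244 144.76296384  99.30595939]
11.3 13.447182445704712
```

View pics/s2.png

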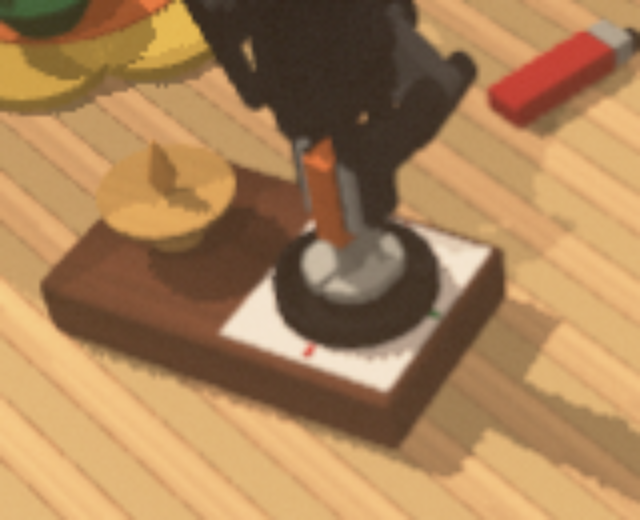

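The blade rests on the stud beside the slot at about 3.8 N, with contact at z≈48. I'll slide it across.

Run:
```python
from h import *
b=np.load("base.npy"); z=46.5; o=-5
while o<5:
    o+=.35; ctrl.move_l(P(o,z),vel=15); f=F(2)-b; print(round(o,2),round(z,2),np.round(f[:6],2),np.round(f[8]+b[8],2))
    if f[2]<1.6: break
    if f[2]>4.2: z+=.25
    if f[2]<3.: z-=.25
print(sensors.read_state()["t"])
```

```text
-4.65 46.5 [-0.86 -1.18  4.26 -0.29  0.15  0.02] 99.24
-4.3 46.75 [-0.22 -2.63  4.12 -0.53  0.06 -0.  ] 99.45
-3.95 46.75 [-0.12 -2.33  3.9  -0.47 -0.01  0.04] 99.45
-3.6 46.75 [ 0.11 -1.82  3.27 -0.43 -0.05  0.04] 99.48
-3.25 46.75 [ 0.49 -1.52  3.29 -0.38 -0.11  0.03] 99.49
-2.9 46.75 [ 0.15 -1.98  3.59 -0.39 -0.11  0.05] 99.48
-2.55 46.75 [ 1.12 -2.16  4.37 -0.44 -0.16  0.04] 99.45
-2.2 47.0 [ 0.49 -2.49  3.67 -0.29 -0.11 -0.01] 99.61
-1.85 47.0 [ 0.14 -1.89  3.06 -0.38 -0.06  0.02] 99.6
-1.5 47.0 [ 0.2  -0.83  3.33 -0.38 -0.12  0.03] 99.59
-1.15 47.0 [ 0.17 -1.4   3.14 -0.28 -0.08  0.02] 99.57
-0.8 47.0 [-0.87 -0.44  0.13  0.    0.03  0.02] 98.75
14.75
```

The blade dropped in at offset -0.8. I'll nudge toward the slot's centre and go down gently.

Run:
```python
from h import *
b=np.load("base.npy"); z=47.; o=-.8
for _ in range(2):
    o+=.25; ctrl.move_l(P(o,z),vel=15); f=F(2)-b; print(round(o,2),np.round(f[:6],2))
    if np.hypot(*f[:2])>2: o-=.25; break
while z>39:
    z-=.5; ctrl.move_l(P(o,z),vel=15); f=F(3)-b; print(round(z,2),np.round(f[:6],2),np.round(f[8]+b[8],2))
    if f[2]>2.6: break
print(o,sensors.read_state()["t"])
```

```text
-0.55 [-0.74 -0.86 -0.74 -0.02 -0.    0.03]
-0.3 [ 0.27 -0.45 -0.33 -0.01 -0.    0.01]
46.5 [ 0.17 -0.35 -0.2  -0.02 -0.01  0.04] 99.12
46.0 [-0.07 -0.53 -0.36  0.02  0.04  0.01] 98.61
45.5 [-0.63 -0.06  0.16  0.03  0.01 -0.02] 98.12
45.0 [ 0.11 -0.2  -0.4   0.04  0.02  0.01] 97.61
44.5 [ 0.01 -0.12 -0.3  -0.02  0.02  0.02] 97.11
44.0 [-0.46  0.48 -0.55  0.01 -0.    0.02] 96.6
43.5 [-0.28 -0.14 -0.52  0.02  0.02 -0.02] 96.11
43.0 [-0.06 -0.39  0.28  0.02  0.05  0.04] 95.61
42.5 [-0.51  0.13 -0.33  0.   -0.01  0.03] 95.11
42.0 [-0.52 -0.19 -0.27  0.    0.01  0.02] 94.68
41.5 [-0.91 -0.87  2.36 -0.    0.13  0.04] 94.42
41.0 [-1.67 -0.47  2.63 -0.01  0.19  0.04] 93.85
-0.30000000000000004 18.9167
```

Fully seated about 6 mm down at 2.6 N. I'll turn clockwise in small steps, watching the torque.

Run:
```python
from h import *
b=np.load("base.npy"); z=41.; o=-.3; a=YAW; p=np.array(P(o,z)); k=0
while a>-1.33:
    a-=.06 if a>-1.08 else .02; ctrl.move_l(list(p),rot=rot(a),vel=15); f=F(2)-b; k+=1
    s=sensors.read_state(); r=s["eef_rot"]; ya=np.arctan2(-r[0,1],r[1,1])
    if k%3==0 or a<-1.1: print(round(a,3),round(ya,3),np.round(f[:6],2),np.round(f[6:]+b[6:],2),round(s["t"],2))
    if abs(f[5])>.15 or np.linalg.norm(f[:3])>10: print("stop",a,f[:6]); break
    if f[2]>4: p[2]+=.2
    if f[2]<1.6: p[2]-=.2
np.save("p.npy",np.r_[p,a])
im,d=optics.grab_frame("side"); cv2.imwrite("pics/s3.png",cv2.resize(im[100:230,160:320,::-1],None,fx=4,fy=4))
```

```text
-0.023 -0.021 [-0.52  1.97  2.93  0.39  0.04  0.07] [580.02 149.68  93.78] 19.77
-0.203 -0.201 [ 0.13  3.66  3.05  0.8  -0.06  0.07] [579.98 149.7   93.75] 20.62
-0.383 -0.381 [ 0.68  5.08  3.11  1.04 -0.13  0.09] [580.01 149.77  93.75] 21.47
-0.563 -0.561 [ 0.35  5.15  3.63  1.1  -0.15  0.1 ] [580.06 149.9   93.78] 22.32
-0.743 -0.741 [ 0.63  5.48  3.03  1.1  -0.14  0.09] [580.17 149.96  93.81] 23.17
-0.923 -0.921 [ 0.55  5.2   2.77  1.17 -0.22  0.08] [580.26 150.    93.83] 24.02
-1.103 -1.101 [ 1.26  5.75  3.28  1.14 -0.24  0.04] [580.41 150.03  93.9 ] 24.87
-1.123 -1.121 [ 1.19  5.85  2.21  1.1  -0.29  0.11] [580.45 150.02  93.93] 25.15
-1.143 -1.141 [ 0.98  5.69  2.41  1.16 -0.26  0.11] [580.44 150.04  93.91] 25.43
-1.163 -1.161 [ 1.88  6.25  3.06  1.18 -0.29  0.09] [580.45 150.06  93.93] 25.72
-1.183 -1.181 [ 1.55  5.91  2.65  1.16 -0.26  0.06] [580.47 150.04  93.92] 26.0
-1.203 -1.201 [ 1.23  5.28  2.5   1.19 -0.28  0.09] [580.47 150.05  93.93] 26.28
-1.223 -1.221 [ 1.24  5.59  2.57  1.19 -0.3   0.07] [580.48 150.06  93.94] 26.57
-1.243 -1.241 [ 1.28  5.84  2.89  1.16 -0.31  0.11] [580.51 150.07  93.96] 26.85
-1.263 -1.261 [ 1.29  5.95  3.67  1.19 -0.32  0.07] [580.53 150.08  93.95] 27.13
-1.283 -1.281 [ 0.91  6.12  2.65  1.24 -0.3   0.1 ] [580.55 150.07  93.97] 27.42
-1.303 -1.301 [ 1.01  5.83  2.85  1.19 -0.33  0.13] [580.55 150.07  93.95] 27.7
-1.323 -1.321 [ 1.48  5.68  2.96  1.2  -0.33  0.22] [580.61 150.07  93.99] 27.98
stop -1.3230000000000006 [ 1.47697572  5.68168526  2.9559944   1.19719212 -0.33438401  0.21699651]
```

View pics/s3.png

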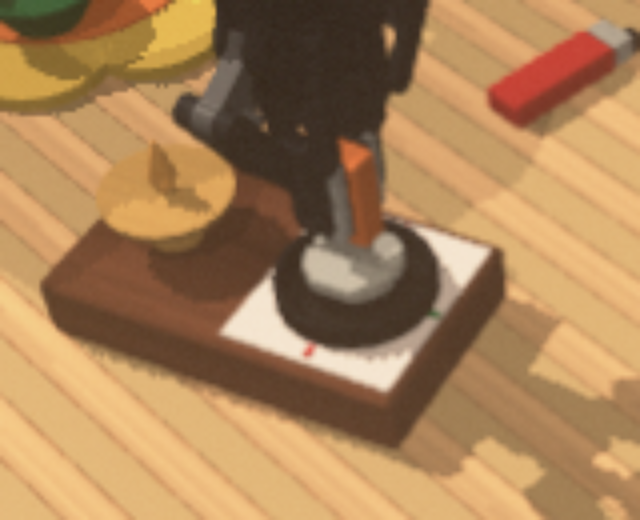

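A clear stop: torque jumped from 0.1 to 0.22 N m at yaw -1.32, as expected at -1.21 plus blade play. I'll ease back, withdraw and check from the top.

Run:
```python
from h import *
b=np.load("base.npy"); q=np.load("p.npy"); p=q[:3]; a=q[3]
a+=.05; ctrl.move_l(list(p),rot=rot(a),vel=15); print(np.round((F(3)-b)[:6],2))
for dz in (2,5,9,14):
    ctrl.move_l([p[0],p[1],p[2]+dz],vel=30); print(np.round((F(2)-b)[:6],2))
ctrl.move_l([p[0],p[1],150],vel=100)
ctrl.move_ptp([515.06,-173.45,150],rot(.148))
s=sensors.read_state();print(s["t"],s["eef_pos"],s["grip_width"],np.round((F(3)-b)[:6],2))
t,_=optics.grab_frame("top"); sd,_=optics.grab_frame("side")
cv2.imwrite("pics/top4.png",t[...,::-1])
from stud import stud; stud("top",t[...,::-1].copy(),np.array([577.8,146.4]))
A=np.zeros((600,800,3),np.uint8); A[:338,:400]=cv2.resize(t[175:285,135:265],(400,338)); A[:600,400:]=cv2.resize(sd[150:390,280:440],(400,600))
cv2.imwrite("pics/c4.png",A[...,::-1])
```

```text
[ 1.77  3.99  2.7   0.92 -0.5   0.06]
[ 4.04  2.29  0.85  0.53 -0.79  0.07]
[ 3.19  0.2   0.53  0.13 -0.64  0.01]
[ 0.12 -0.22  0.34 -0.01  0.   -0.  ]
[-0.56  0.28 -0.22  0.01  0.02  0.02]
31.8917 [ 515.05994314 -173.0321922   149.72390363] 13.16805598757017 [-0.13  0.04 -0.65  0.01  0.01  0.01]
top circle ((578.567138671875, 148.9253387451172), 20.062686920166016) slotmean [578.50556921 149.58676414] yaw -1.2148629395111736 sd [ 0.89183839 10.36324007] npx 396
```

View pics/c4.png

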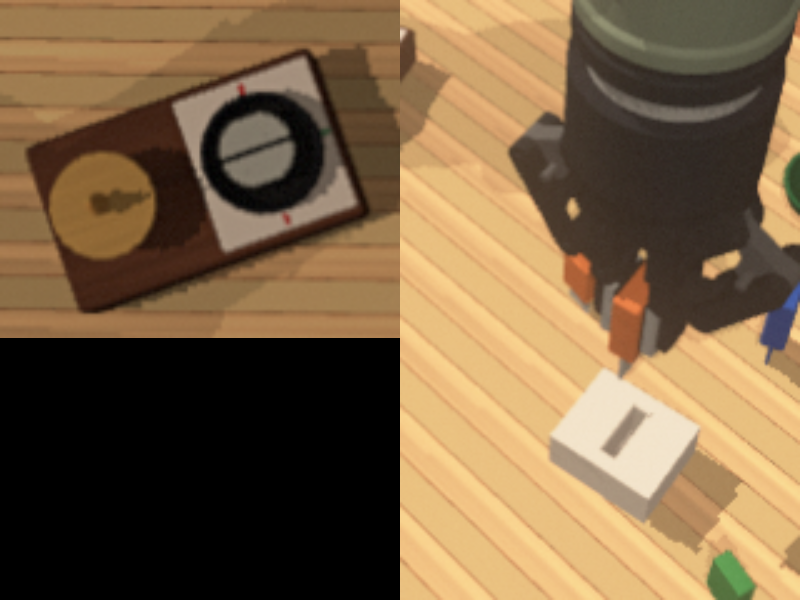

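The stud is locked: the slot yaw measures -1.215 and points to the green mark. The stand slot is empty and the key hangs straight. I'll put it back.

Run:
```python
from h import *
xy=[515.06,-173.45]; ctrl.move_l([*xy,88],vel=80); b=F(6); z=88
while z>56:
    z-=1.5 if z>63 else .4; ctrl.move_l([*xy,z],vel=25); f=F(2)
    if np.linalg.norm(f[:3]-b[:3])>1.5: print(round(z,2),np.round((f-b)[:6],2),f[6:])
    if f[2]-b[2]>(2.5 if z<63 else 5): break
print(z,sensors.read_state()["t"])
im,d=optics.grab_frame("side"); cv2.imwrite("pics/s5.png",cv2.resize(im[200:400,280:480,::-1],None,fx=3,fy=3))
```

```text
60.1 [-1.82  0.27  5.96  0.17  0.33  0.03] [ 515.17063777 -173.50135468   60.61844744]
60.10000000000001 39.5833
```

View pics/s5.png

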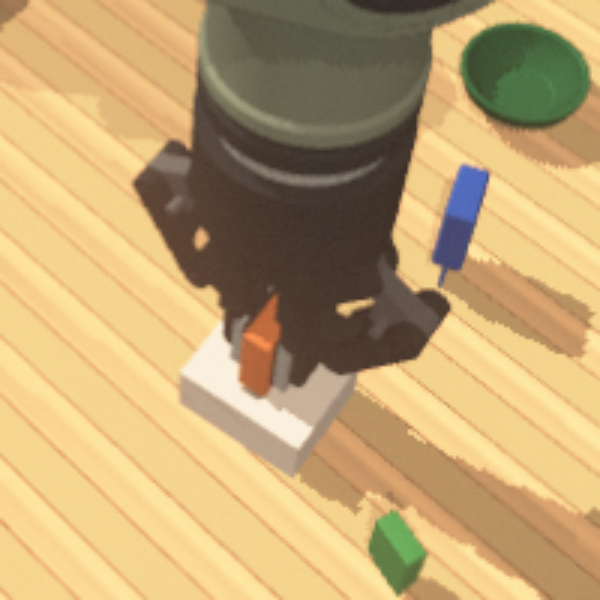

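The handle rests on the stand at the original height (60.6). I'll release, back off and check.

```bash
python3 - <<'E'
from h import *
ctrl.gripper_to(45); ctrl.move_l([515.06,-173.45,180],vel=100); ctrl.set_joints([-1.46,.207,1.542,0,1.393,-.15]); ctrl.hold(.3)
for n in("top","side"):
    im,d=optics.grab_frame(n); cv2.imwrite(f"pics/{n}0.png",im[...,::-1]); np.save(f"{n}0.npy",d)
print(sensors.read_state()["t"])
E
python3 m.py; python3 stud.py | head -1
```

```text
43.725
lamp ((562.7413330078125, 185.78524780273438), (99.56060791015625, 170.79705810546875), 20.451919555664062) [561.95815029 185.60599281  31.69843059]
stand ((515.115478515625, -173.43017578125), (50.01545333862305, 62.024253845214844), 8.664655685424805) [ 514.94244898 -169.05853694   30.62321636]
key ((515.0320434570312, -171.73240661621094), (29.736392974853516, 16.53575325012207), 8.412426948547363) [ 515.4226575  -172.11427708   71.73775436]
keycol ((514.4782104492188, -172.74998474121094), (27.897165298461914, 12.81116771697998), 8.365153312683105) [ 513.89279639 -172.52297318   72.1562858 ]
small ((571.7028198242188, -91.82962799072266), (20.81722068786621, 10.111004829406738), 79.5028076171875) [570.5163149  -90.13176224  45.56382875]
standw ((514.1852416992188, -173.3459930419922), (47.1727180480957, 60.63731384277344), 8.56164264678955) [ 508.07602645 -161.30171472   29.89119608]
top circle ((578.76025390625, 149.21466064453125), 19.97296905517578) slotmean [578.70842619 149.0790025 ] yaw -1.216977115525123 sd [ 0.90272395 10.10931432] npx 379
```

View pics/crop0.png

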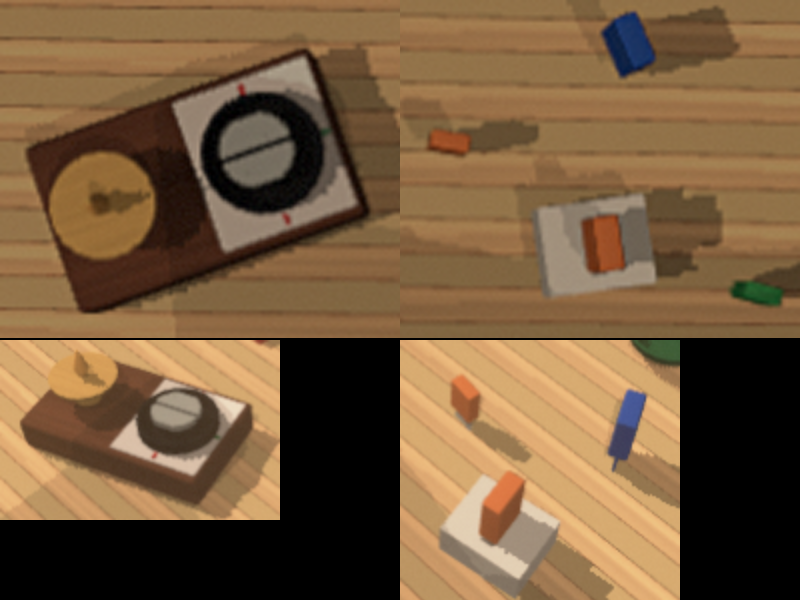

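The stud's slot points to the green mark, and the key stands upright and home in its stand with its top at about 72 mm. Nothing else shown has moved.

```bash
python3 -c "
from plant import ctrl
print(ctrl.finish_job())"
```

```text
the job is handed in; nothing more can be done
None
```

The battery cover is locked (the stud turned clockwise to its stop), the key is back upright and fully home in its stand, and the job was handed in at about 44 s.

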